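# Index the inspection table to bring the next test weight under the camera

### The job

The big test weight under the camera has been photographed; now bring the 200 g weight, the larger of its two neighbours on the round table, under the camera and lock the table there. With closed fingertips press the spring plunger on the table's arm down until it frees the table, push it round by one hole in the direction that brings the 200 g weight to the camera, and let it spring fully up into that next hole. Pick nothing up, do not touch the weights or the camera stand, leave everything else where it is, and finish clear of the table.

Things in the scene. Friction and masses are not known exactly. Their poses are not given: they have to be found in the camera images.
- index_base: Fixed base of the hand-indexed turntable: grey disc 300 mm across with a steel dividing plate (top 32 mm above the worktop); its 8 holes, 18 mm wide, lie on a 125 mm radius, 45 degrees apart, joined by a 10 mm slot. Origin: centre of the underside, on the worktop. +x points from the turning axis to the camera column; -x roughly to the robot.
- pivot (a point): Turning axis (vertical) of the table, at the height of the table top, 52 mm above the worktop. The table top is an aluminium disc of 95 mm radius with 8 black round pads at 65 mm radius, 45 degrees apart; three of them carry weights.
- camera_spot (a point): Point on the table-top plane straight below the camera lens, 65 mm from the pivot along the base's +x. Does not turn with the table. The camera's lens ends 132 mm above it; the ring light round it is 72 mm across; the column stands 185 mm from the pivot and is 287 mm high.
- plunger_cup (a point): Centre of the floor of the plunger's cup, on the table's arm 125 mm from the pivot, opposite the camera at the start; moves with plunger and table. The cup is a round black dish, 47 mm across, 41 mm inside, rim 5 mm high, floor 79 mm above the worktop when up. Press straight down in it; closed fingertips pushing on its rim turn the table. All weights on the table stay over 150 mm away.
- plunger (a joint): Press depth in m: 0 fully up, 0.015 fully down. Spring 4 N at the start, 9 N at the bottom. The table is free from about 0.010 pressed. The plunger rises again only over a hole, where its round nose centres the table if within about 5 mm; between holes it stays at about 0.010 when let go.
- index_table (a joint): Table angle in rad, counter-clockwise from above positive; 0 at the start (plunger in a hole), next holes at +0.785 and -0.785. Turns lightly (0.05 N m). The plunger goes round the pivot with it. A weight on the base's +y side comes to the camera by turning negative, on its -y side positive.
- weight_200: The 200 g test weight to be photographed: plain steel-grey knobbed weight, 31 mm across, 40 mm high, loose on the table on a pad next to the one under the camera, on either side. Origin: centre of its underside.
- weight_50: The 50 g test weight, same shape, 20 mm across, 25 mm high, loose on the pad on the other side of the one under the camera. Origin: centre of its underside.
- weight_500: The 500 g test weight, 38 mm across, 48 mm high, under the camera at the start, loose. Origin: centre of its underside.
- camera_stand: Column with a camera and ring light over the far side of the table, fixed to the base; not to be touched. Its frame is that of index_base.
- weight_100: Bystander: 100 g test weight, 25 mm across, 31 mm high, on the worktop beside the table.
- weight_case: Bystander: grey case, 58 x 104 x 70 mm, on the worktop to the left.
- tweezers: Bystander: steel tweezers, 117 mm long, lying on the worktop beside the table.
- load_cell: Bystander: aluminium bar load cell, 127 x 81 x 26 mm, on the worktop.
Mind the look-alikes: they are no part of the job. Leave any blue look-alike of the weight_500 alone. Leave any purple look-alike of the weight_200 alone.

How it is judged:
By the outcome, as a careful person would: the job done as asked, in the order asked, and still so for the second after the job is handed in, with the robot touching nothing.
It also fails if it takes over 38 s, if anything falls off the work surface, if the arm or the gripper's body presses on something with over 40 N, if the wrist force passes 120 N, or if a joint passes its speed limit or range.

### The arm

A 7-joint arm with a two-finger parallel gripper is mounted at the origin on a cart in front of the work surface, level with it; the furniture and walls round the work are solid. World frame = base frame: x ahead of the robot, y to its left, z up, the work surface at z = 0. Lengths are in m, angles in rad, forces in N, time in s.
With the tool pointing down it reaches from about 0.425 to 0.925 m from the base axis. Payload 6.8 kg.
Tool frame: the origin (TCP) lies midway between the tips of the shut fingers; the grasp point (between the pads) lies 19 mm behind it; z points along the fingers, y is the line along which they close (so a half turn about z gives the same grasp; the last joint's range is limited). The gripper opens to 85 mm and grips with 20 to 120 N. Pads are 22 mm wide; open, the fingers measure 114 mm over their backs; the gripper's body (76 mm by 85 mm) begins 54 mm behind the grasp point. The pads swing forward as they close: fully open they stand 13 mm farther back than shut.
Start: joints at [1.11, 0.477, 0.022, 1.555, -0.011, 1.109, -0.083], TCP at [0.233, -0.633, 0.231] pointing down, gripper open.
Joint ranges: [-2.96, 2.96], [-0.34, 2.1], [-1.41, 1.46], [0.24, 2.44], [-1.37, 4.51], [0.17, 1.92], [-2.96, 2.96]. Speed limits (rad/s): [2.39, 2.39, 3.14, 3.14, 3.14, 3.14, 3.14].

### API

Orientations are given as a unit quaternion [w, x, y, z].
In Python, from station import * gives the robot as it stands.
- The arm moves only by the shell command python3 -m creep 'ROWS' [FORCE]. ROWS is JSON, a list of rows, each a list of 7 numbers: the gripper command: -1 is shut, 1 is fully open, values between are in proportion, then the shift along the world's x, y, z in mm, then the turn, a rotation vector about the world's x, y, z in rad. A call has 1 to 5 rows; each row shifts and turns the commanded pose from where the row before left it; what a row does not reach is not made up. A row lasts 1/8 s, in which the tool goes at most 62.5 mm and 10.7 degrees, less where a joint would pass 70% of its speed; a pose out of reach is approached as far as the arm can. A call is refused whole if a number of a shift passes 62.5 or a number of a turn 0.188, either way. A call with a gripper value outside its range is refused whole. The fingers move at their own pace and stop on an object; FORCE is the grip in N (left out, the last holds). Time passes only in rows, so rows that do not move let the fingers close. It gives the time, the measured TCP pose, the force, the opening and the grip force at its end, in the units of the state.
- get_obs(): the state, without advancing time (a new reading comes with each control period).
- read_camera(name): name is "scene" or "top" or "wrist"; returns (picture, depth): 400x640x3 uint8, red, green, blue; 400x640 float32, m along the optical axis (not along the pixel's ray), 0 where there is no reading.
- camera_params(name): a dict with "intrinsics" (3x3 intrinsics, pixels), "cam_to_world" (4x4, takes a point from camera to world coordinates); the wrist camera has in their place "mount" (4x4, takes a point from camera to tool coordinates, whose origin is the TCP and whose axes are the flange's). Camera axes: x right, y up, looking along -z (the intrinsics and any distortion apply to the point x, -y, -z); pixel columns grow to the right and rows downward; lengths in m; the calibration is good to about 2 mm. The wrist camera is an equidistant fisheye: a pixel r from the principal point sees the ray r / f radians off the axis. A picture is of the moment at which its call begins: read the wrist's pose just before it. camera_params takes no time and is no camera call.
- hand_in(): hands the job in; it is judged then, once.
The state is a dict: "t": time; "q": joint angles; "joint_vel": joint speeds; "joint_torque": joint torques, N m; "eef_pos": TCP position; "tool_rot": TCP orientation; "contact_force": force on the tool from outside, world axes, zero at the start; "torque": the same for the moment, N m; "gripper_width": opening from 0.0 (shut) to 1.0 (fully open); "grasp_force": force on a finger pad.
Only numpy, scipy, OpenCV 4.12 (cv2) and the standard library are available. Lean on these libraries where they do the work, as an engineer would, in place of code of your own. Each camera call takes 0.05 s, during which the arm holds its last target. There are 200 camera calls.

## Working session

There is one attempt and no reset: what is moved stays moved. The work goes in short steps, Python scripts to look and compute and a shell command to move; the robot and the scene stay as the last step left them, time stands still between calls to the robot, and variables do not carry over. Pictures are saved under pics/ and viewed, at most 10 in all, crops included, and the job is handed in when it is done.

```bash
mkdir -p pics; python3 - <<'E'
from station import *
import cv2,numpy as np
o=get_obs();print(o)
for n in("scene","top"):
    p,d=read_camera(n);cv2.imwrite(f"pics/{n}.png",p[...,::-1]);np.savez(f"{n}.npz",p=p,d=d,K=camera_params(n)["intrinsics"],T=camera_params(n)["cam_to_world"]);c=camera_params(n);print(n,c)
E
```

```text
{'t': 0.0, 'q': array([ 1.10989014,  0.47777438,  0.02236277,  1.55646746, -0.01150452,
        1.1093208 , -0.08308323]), 'joint_vel': array([-4.86732115e-04,  7.85702459e-04,  1.70427888e-03, -3.94125792e-04,
       -1.52259600e-03,  1.30931087e-03, -2.55555940e-05]), 'joint_torque': array([-3.58961524e-04, -5.96464705e+01,  1.60742261e+00, -2.81198913e+01,
        1.23916240e-02,  9.47138731e-03, -7.77370360e-06]), 'eef_pos': array([ 0.2329975 , -0.63286575,  0.23033667]), 'tool_rot': array([-8.91170905e-04,  9.84479482e-01,  1.75497298e-01, -2.31520586e-04]), 'contact_force': array([ 0.63262035, -0.68850529, -0.63598771]), 'torque': array([0.04748394, 0.01971736, 0.00210239]), 'grasp_force': 0.0, 'gripper_width': 1.0031494748175889}
scene {'intrinsics': array([[366.73627083,   0.        , 313.52369233],
       [  0.        , 366.73627083, 199.70279755],
       [  0.        ,   0.        ,   1.        ]]), 'cam_to_world': array([[-0.73272946,  0.32736469, -0.59660698, -0.03038197],
       [-0.68049317, -0.34467527,  0.64662817,  0.69323752],
       [ 0.00604756,  0.87979049,  0.47532317,  0.61157318],
       [ 0.        ,  0.        ,  0.        ,  1.        ]])}
top {'intrinsics': array([[367.57178811,   0.        , 314.90901287],
       [  0.        , 367.57178811, 196.91070806],
       [  0.        ,   0.        ,   1.        ]]), 'cam_to_world': array([[ 9.37166749e-03,  9.86431868e-01, -1.63903451e-01,
         4.16619319e-01],
       [-9.99954396e-01,  9.54614823e-03,  2.76899149e-04,
        -3.78071092e-02],
       [ 1.83778878e-03,  1.63893381e-01,  9.86476346e-01,
         1.37917329e+00],
       [ 0.00000000e+00,  0.00000000e+00,  0.00000000e+00,
         1.00000000e+00]])}
```

View pics/scene.png

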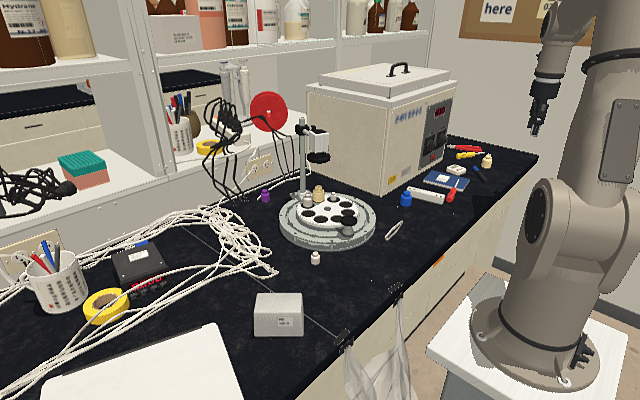

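View pics/top.png

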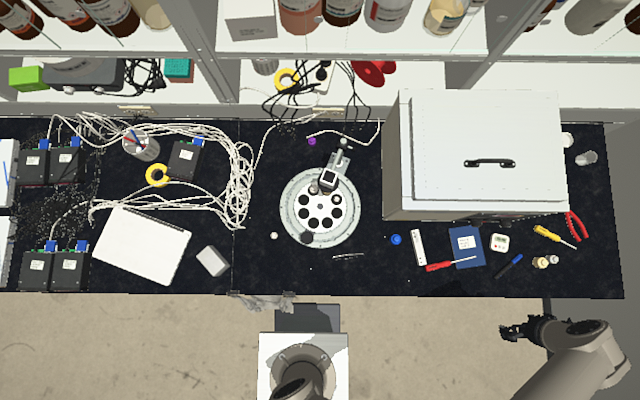

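```bash
cat > h.py <<'E'
import numpy as np
def ray(n,u,v,z):
    f=np.load(n+".npz");K,T=f["K"],f["T"]
    r=T[:3,:3]@np.array([(u-K[0,2])/K[0,0],-(v-K[1,2])/K[1,1],-1]);o=T[:3,3]
    return (o+r*(z-o[2])/r[2]).round(4)
E
python3 - <<'E'
import cv2,numpy as np
from h import ray
a=cv2.imread("pics/top.png")[145:260,270:370];b=cv2.imread("pics/scene.png")[120:260,265:385]
a=cv2.resize(a,(480,552),interpolation=cv2.INTER_CUBIC);b=cv2.resize(b,(320*3//2,560),interpolation=cv2.INTER_CUBIC)[:552][:, :320*3//2]
cv2.imwrite("pics/crop.png",cv2.resize(np.hstack([a,b[:552]]),None,fx=.82,fy=1.) if 0 else np.hstack([a,b])[:, :960])
cv2.imwrite("pics/crop.png",cv2.resize(np.hstack([a,b]),(800,460)))
# disc outline in top
p=np.load("top.npz");hsv=cv2.cvtColor(p["p"],cv2.COLOR_RGB2HSV)
m=((hsv[...,2]>90)).astype(np.uint8);m[:, :270]=0;m[:,368:]=0;m[:160]=0;m[260:]=0
cs,_=cv2.findContours(m,cv2.RETR_EXTERNAL,cv2.CHAIN_APPROX_NONE);c=max(cs,key=cv2.contourArea)
w=np.array([ray("top",*q[0],.03)[:2] for q in cv2.convexHull(c)])
print(w.min(0),w.max(0));
for u,v,z in((320,208,.052),(306,237,.079),(340,158,.05),(326,180,.18)):print(u,v,ray("top",u,v,z))
E
```

```text
[ 0.4526 -0.2058] [0.7836 0.0946]
320 208 [ 0.5964 -0.0571  0.052 ]
306 237 [ 0.4892 -0.0081  0.079 ]
340 158 [ 0.7856 -0.1304  0.05  ]
326 180 [ 0.6734 -0.0746  0.18  ]
```

View pics/crop.png

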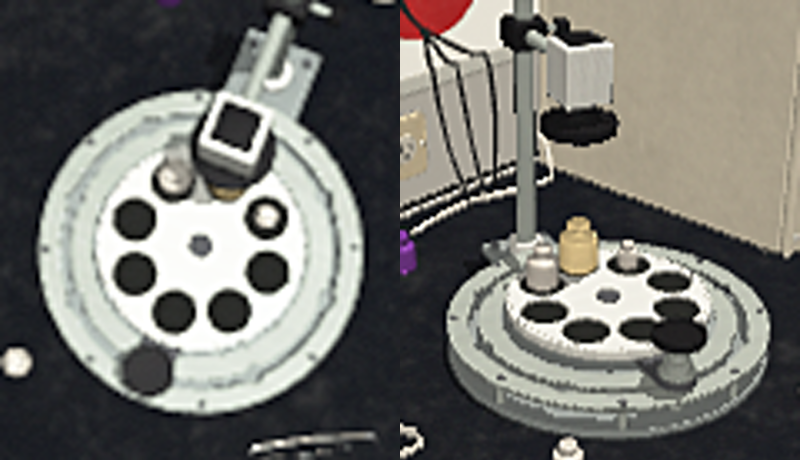

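The top half of the crop shows two grey neighbours of the brass 500 g weight. The larger is at crop (172,178), on the base's +y side, and the smaller (50 g) is at (266,215). The larger one is the 200 g, so the table turns negative. The purple one at scene (265,195) and the blue one at (406,199) are look-alikes, so I leave them alone. The cup is at top (307,237).

```bash
python3 - <<'E'
import cv2,numpy as np
from h import ray
f=np.load("top.npz");p=f["p"].astype(int);d=f["d"]
g=p.max(2)
def cen(m,z,n="top"):
    k,l,s,c=cv2.connectedComponentsWithStats(m.astype(np.uint8));
    return [(s[i].tolist(),ray(n,*c[i],z)) for i in range(1,k) if s[i,4]>8]
m=np.zeros(g.shape,bool);m[226:246,296:318]=g[226:246,296:318]<85;print("cup",cen(m,.082),d[237,307])
m=np.zeros(g.shape,bool);m[202:211,315:325]=g[202:211,315:325]<190;print("hub",cen(m,.054))
# disc top white
m=np.zeros(g.shape,bool);m[180:235,292:348]=g[180:235,292:348]>222
m=cv2.morphologyEx(m.astype(np.uint8),cv2.MORPH_OPEN,np.ones((3,3)))
c=np.vstack(cv2.findContours(m,0,1)[0]);h=cv2.convexHull(c)[:,0];w=np.array([ray("top",*q,.052)[:2] for q in h],np.float32)
print("disc",cv2.minEnclosingCircle(w))
s=np.load("scene.npz");g2=s["p"].astype(int).max(2);m=np.zeros(g2.shape,bool);m[212:232,336:362]=g2[212:232,336:362]<60
print("cup scene",cen(m,.082,"scene"))
print(g[226:246,296:318])
E
```

```text
cup [([309, 226, 8, 2, 13], array([ 0.5266, -0.0313,  0.082 ])), ([301, 231, 12, 13, 128], array([ 0.4891, -0.0101,  0.082 ])), ([296, 241, 9, 5, 23], array([0.465 , 0.0174, 0.082 ]))] 1.2935389
hub [([317, 204, 6, 5, 25], array([ 0.6033, -0.0556,  0.054 ]))]
disc ((0.5974541902542114, -0.060089755803346634), 0.11585991829633713)
cup scene [([336, 212, 21, 14, 215], array([ 0.4921, -0.01  ,  0.082 ])), ([336, 228, 6, 4, 10], array([0.4711, 0.049 , 0.082 ]))]
[[227 227 227 228 225 211 168 201 246 255 255 255 239  74  18  36  39  40
   41  37  22 104]
 [228 225 226 228 229 226 213 180 176 244 255 255 255 241 140  41  20  22
   21  10  96 241]
 [221 229 227 226 226 230 227 218 191 183 179 249 255 255 249 207 166 135
  132 230 255 255]
 [193 225 230 227 226 225 229 234 229 153  90 167 228 255 254 255 255 255
  255 255 255 255]
 [186 194 225 233 230 229 234 243 209 121  98 111 112 205 190 239 255 255
  255 255 255 254]
 [194 189 196 228 240 244 220 188 139  66  68  81  78  78 103 159 219 240
  228 250 255 255]
 [200 197 192 202 202 201 154  85  64  55  51  50  57  49  69  89 100 112
   84
[... 523 characters left out ...]
0  61  62  60  63  61  25 172
  241 241 237 237]
 [233 243 230 177 112  62  58  61  61  61  62  61  61  60  61  58  31 139
  210 225 225 210]
 [148 217 249 199 101  43  46  61  60  60  60  60  60  61  58  49  46 150
  197 201 201 186]
 [ 42 117 189 225 175  95  53  49  59  61  59  60  59  58  59  37  90 184
  208 194 190 194]
 [ 34  21  78 153 199 172 106  52  51  62  58  58  57  37  30 114 200 231
  228 223 224 226]
 [ 41  36  27  14 118 134 161 186 135  58  31  25  28 101 138 205 241 239
  234 233 234 235]
 [ 41  36  36  30  25  41 115 153 133 126 153 156 188 221 230 237 237 234
  233 232 233 232]
 [ 41  37  35  36  35  31  24  29  62 104 144 189 236 253 248 240 236 236
  235 235 235 236]]
```

```bash
python3 -m creep '[[-1,26,50,0,0,0,0],[-1,26,50,0,0,0,0],[-1,26,50,0,0,0,0],[-1,26,50,0,0,0,0],[-1,26,50,0,0,0,0]]' && python3 -m creep '[[-1,20,54,0,0,0,0],[-1,20,54,0,0,0,0],[-1,20,54,0,0,0,0],[-1,20,54,0,0,0,0],[-1,20,54,0,0,0,0]]'
```

```text
t: 0.72
eef_pos: [0.3637, -0.3816, 0.2311]
tool_rot: [-0.0, 0.984, 0.175, -0.0]
contact_force: [0.0, -0.6, 0.5]
gripper_width: -0.0
grasp_force: 0.0
t: 1.35
eef_pos: [0.4634, -0.1117, 0.2313]
tool_rot: [0.0, 0.985, 0.175, -0.0]
contact_force: [1.1, -0.0, -0.5]
gripper_width: -0.0
grasp_force: 0.0
```

```bash
python3 -m creep '[[-1,13,51,-20,0,0,0],[-1,13,51,-30,0,0,0],[-1,0,0,0,0,0,0]]'; python3 - <<'E'
from station import *
import cv2,numpy as np
c=camera_params("wrist");o=get_obs();p,d=read_camera("wrist");cv2.imwrite("pics/w1.png",p[...,::-1]);print(c,o["eef_pos"],o["tool_rot"])
p,d=read_camera("top");cv2.imwrite("pics/top2.png",p[...,::-1])
p,d=read_camera("scene");cv2.imwrite("pics/scene2.png",p[...,::-1])
E
```

```text
t: 1.72
eef_pos: [0.4882, -0.0068, 0.1793]
tool_rot: [-0.001, 0.984, 0.179, -0.002]
contact_force: [-0.4, -1.5, 0.3]
gripper_width: -0.004
grasp_force: 0.0
{'intrinsics': array([[309.70691629,   0.        , 322.3017145 ],
       [  0.        , 309.70691629, 200.7316314 ],
       [  0.        ,   0.        ,   1.        ]]), 'mount': array([[ 9.02132565e-04,  9.56990542e-01,  2.90117715e-01,
         7.54051519e-02],
       [ 9.99999593e-01, -8.64789659e-04, -2.56918723e-04,
         7.97385921e-04],
       [ 5.02201181e-06,  2.90117829e-01, -9.56990933e-01,
        -1.41328894e-01],
       [ 0.00000000e+00,  0.00000000e+00,  0.00000000e+00,
         1.00000000e+00]])} [ 0.48816081 -0.00680991  0.17933034] [-0.00131682  0.98378324  0.17934864 -0.00169232]
```

View pics/w1.png

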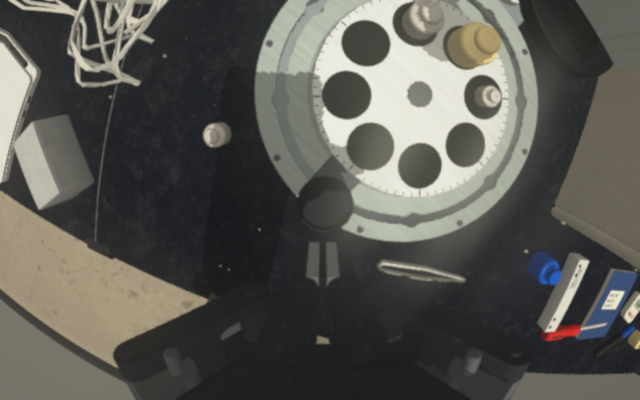

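The wrist view shows the closed fingertips at (323,243), the cup at about (326,203) and the hub at (420,94). The 200 g weight is left of the brass one at (422,18), and the 50 g is on its right at (488,97).

```bash
cat >> h.py <<'E'
from scipy.spatial.transform import Rotation as R
def wray(c,o,u,v,z):
    K=c["intrinsics"];M=c["mount"]
    x,y=(u-K[0,2]),(v-K[1,2]);r=np.hypot(x,y);t=r/K[0,0]
    dc=np.array([np.sin(t)*x/r,-np.sin(t)*y/r,-np.cos(t)])
    q=o["tool_rot"];W=R.from_quat([q[1],q[2],q[3],q[0]]).as_matrix()
    p=W@M[:3,3]+o["eef_pos"];d=W@M[:3,:3]@dc
    return (p+d*(z-p[2])/d[2]).round(4)
E
python3 - <<'E'
from station import *
import cv2,numpy as np
from h import *
c=camera_params("wrist");o=get_obs();g=cv2.imread("pics/w1.png")
for n,u,v,z in(("hub",420,94,.054),("cup rim c",326,202,.084),("left rim",299,203,.084),("right rim",354,203,.084),("top",326,177,.084),("bot",326,230,.079)):print(n,wray(c,o,u,v,z))
cr=g[165:260,270:380];cr=cv2.convertScaleAbs(cr,alpha=2);cv2.imwrite("pics/w1c.png",cv2.resize(cr,None,fx=6,fy=6,interpolation=cv2.INTER_CUBIC))
E
```

```text
hub [ 0.6053 -0.0621  0.054 ]
cup rim c [ 0.4922 -0.0154  0.084 ]
left rim [0.4839 0.0048 0.084 ]
right rim [ 0.4992 -0.037   0.084 ]
top [ 0.5115 -0.0082  0.084 ]
bot [ 0.4675 -0.0247  0.079 ]
```

View pics/w1c.png

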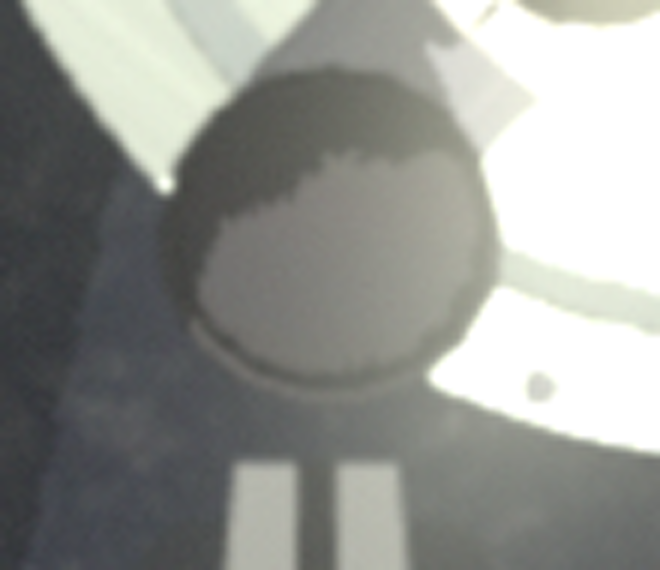

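```bash
python3 -m creep '[[-1,3,-6,-40,0,0,0],[-1,0,0,-37,0,0,0],[-1,0,0,0,0,0,0]]'; python3 - <<'E'
from station import *
import cv2,numpy as np
from h import *
c=camera_params("wrist");o=get_obs();p,d=read_camera("wrist");g=p[...,::-1].copy();print(o["eef_pos"],o["tool_rot"])
cr=cv2.convertScaleAbs(g[180:275,260:390],alpha=2.2);cv2.imwrite("pics/w2.png",cv2.resize(cr,None,fx=6,fy=6,interpolation=cv2.INTER_CUBIC))
for u,v,z in((323,243,o["eef_pos"][2]),):print(wray(c,o,u,v,z))
E
```

```text
t: 2.25
eef_pos: [0.4903, -0.0194, 0.1029]
tool_rot: [-0.0, 0.985, 0.174, -0.002]
contact_force: [-0.4, -0.2, 0.7]
gripper_width: 0.0
grasp_force: 0.0
[ 0.49030778 -0.0193701   0.10286926] [-2.88521162e-05  9.84717572e-01  1.74143145e-01 -2.33813088e-03]
[ 0.5006 -0.0169  0.1029]
```

View pics/w2.png

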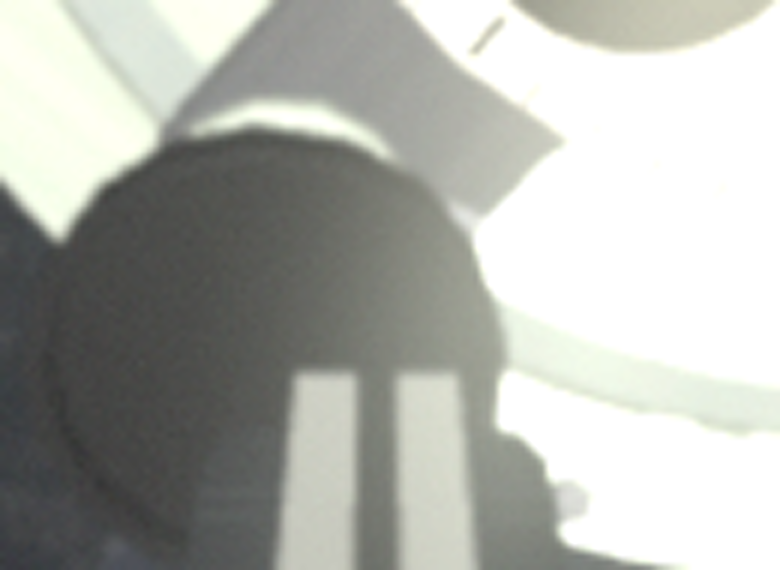

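```bash
python3 - <<'E'
from station import *
from h import *
c=camera_params("wrist");o=get_obs();o=dict(o,eef_pos=np.array([.4903,-.0194,.1029]),tool_rot=np.array([0,.9847,.1745,-.001]))
for u,v in((305.8,237),(267.5,237),(344.2,237),(306,201.7)):print(wray(c,o,u,v,.084))
print(get_obs()["eef_pos"])
E
```

```text
[ 0.4925 -0.0096  0.084 ]
[0.4847 0.0109 0.084 ]
[ 0.4999 -0.0299  0.084 ]
[ 0.5122 -0.0029  0.084 ]
[ 0.49175625 -0.01885427  0.10444625]
```

```bash
python3 -m creep '[[-1,0,8.5,0,0,0,0],[-1,0,0,-8,0,0,0],[-1,0,0,-8,0,0,0],[-1,0,0,-4,0,0,0],[-1,0,0,0,0,0,0]]'; python3 - <<'E'
from station import *
import cv2,numpy as np
o=get_obs();print(o["eef_pos"],o["contact_force"])
p,d=read_camera("wrist");g=p[...,::-1]
a=cv2.resize(cv2.convertScaleAbs(g[190:290,250:390],alpha=2),None,fx=4,fy=4,interpolation=cv2.INTER_CUBIC)
cv2.imwrite("pics/w3.png",a)
E
```

```text
t: 2.92
eef_pos: [0.4919, -0.009, 0.0839]
tool_rot: [-0.0, 0.984, 0.175, -0.001]
contact_force: [0.6, 0.1, 0.2]
gripper_width: 0.001
grasp_force: 0.0
[ 0.49187395 -0.00899401  0.08386299] [0.55361112 0.07111564 0.18765185]
```

View pics/w3.png

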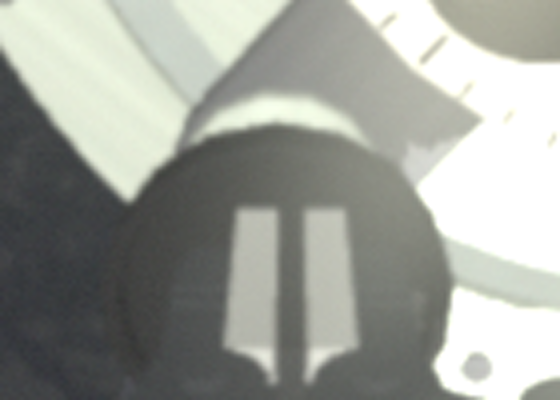

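The wrist crop shows the fingertips centred in the cup, with the rim at 118–452 and the fingers centred at 291. Now I press.

```bash
python3 -m creep '[[-1,0,0,-6,0,0,0],[-1,0,0,-5,0,0,0],[-1,0,0,0,0,0,0]]'; python3 -m creep '[[-1,0,0,-4,0,0,0],[-1,0,0,-3,0,0,0],[-1,0,0,0,0,0,0]]'
```

```text
t: 3.35
eef_pos: [0.4928, -0.0089, 0.0734]
tool_rot: [0.0, 0.984, 0.175, 0.0]
contact_force: [0.2, 0.4, 5.6]
gripper_width: 0.003
grasp_force: 2.7
t: 3.72
eef_pos: [0.4929, -0.0089, 0.0667]
tool_rot: [0.0, 0.984, 0.175, 0.001]
contact_force: [-0.7, -0.2, 7.6]
gripper_width: 0.003
grasp_force: 3.8
```

```bash
python3 -m creep '[[-1,0,0,-1,0,0,0],[-1,1.4,2.7,0,0,0,0],[-1,2.8,5.4,0,0,0,0],[-1,4.7,9,0,0,0,0],[-1,0,0,0,0,0,0]]'; python3 - <<'E'
from station import *
import cv2
p,d=read_camera("wrist");g=p[...,::-1]
cv2.imwrite("pics/w4.png",g)
E
```

```text
t: 4.35
eef_pos: [0.5026, 0.0093, 0.0662]
tool_rot: [-0.0, 0.984, 0.176, 0.001]
contact_force: [-0.7, -0.4, 7.7]
gripper_width: 0.003
grasp_force: 3.9
```

View pics/w4.png

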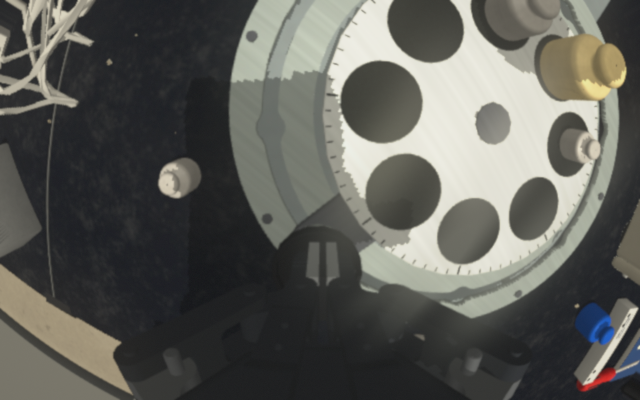

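The wrist view shows the table turning with the cup. The tips at (323,260) are still central in it, and the weights are standing. I continue along the arc.

```bash
python3 -m creep '[[-1,5.4,8,0,0,0,0],[-1,6,7.6,0,0,0,0],[-1,6.6,7,0,0,0,0],[-1,7,6.6,0,0,0,0],[-1,7.6,5.9,0,0,0,0]]'; python3 -m creep '[[-1,8.1,5.4,0,0,0,0],[-1,6.5,3.6,0,0,0,0],[-1,5,2.4,0,0,0,0],[-1,0,0,0,0,0,0]]'; python3 - <<'E'
from station import *
import cv2
from h import *
c=camera_params("wrist");o=get_obs();print(o["eef_pos"],o["tool_rot"])
p,d=read_camera("wrist");g=p[...,::-1]
cv2.imwrite("pics/w5.png",g)
E
```

```text
t: 5.03
eef_pos: [0.5348, 0.0434, 0.0661]
tool_rot: [0.0, 0.984, 0.175, 0.001]
contact_force: [-0.0, -1.4, 8.1]
gripper_width: 0.002
grasp_force: 3.9
t: 5.52
eef_pos: [0.5549, 0.055, 0.0662]
tool_rot: [0.0, 0.984, 0.175, 0.001]
contact_force: [0.4, -0.0, 7.7]
gripper_width: 0.001
grasp_force: 3.9
[0.55492848 0.05503314 0.06624201] [2.38928034e-05 9.84480969e-01 1.75486136e-01 1.35513398e-03]
```

View pics/w5.png

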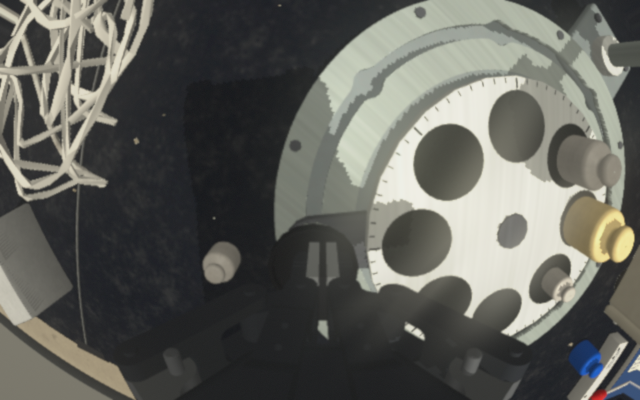

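The wrist view shows the cup near the next hole and the table turned. I measure the turn from the pads, with the arm pad now at (416,242) and the next ones at (449,162) and (517,126).

```bash
python3 - <<'E'
from station import *
import cv2
from h import *
c=camera_params("wrist")
def pads(f,o,seeds,th):
    g=cv2.imread(f).max(2);out=[]
    for u,v in seeds:
        m=(g<th).astype(np.uint8);m[m==1]=255
        m=cv2.morphologyEx(m,cv2.MORPH_OPEN,np.ones((5,5)))
        k,l,s,ce=cv2.connectedComponentsWithStats(m);i=l[v,u];print(f,s[i],ce[i].round(1));
        out.append(wray(c,o,*ce[i],.052)[:2])
    return np.array(out)
q=np.array([0,.98445,.1755,.0])
A=pads("pics/w1.png",dict(eef_pos=np.array([.488,-.010,.179]),tool_rot=q),[(346,94),(366,43)],110)
B=pads("pics/w5.png",dict(eef_pos=np.array([.5549,.0555,.0662]),tool_rot=q),[(416,242),(449,162),(517,126)],120)
C=pads("pics/w4.png",dict(eef_pos=np.array([.5019,.0085,.0662]),tool_rot=q),[(403,190),(381,100),(425,25)],120)
an=lambda d:np.degrees(np.arctan2(d[1],d[0]))
print(A,B,C);print(an(A[1]-A[0]),an(B[2]-B[1]),an(B[1]-B[0]),an(C[1]-C[0]),an(C[2]-C[1]))
def cc(P):
    # circle centre radius 65 from chord
    m=np.mean(P[:2],0);d=P[1]-P[0];n=np.array([d[1],-d[0]])/np.linalg.norm(d);return m+n*.065*np.cos(np.pi/8),np.linalg.norm(d)
print(cc(A),cc(B),cc(B[1:]),cc(C))
E
```

```text
pics/w1.png [ 322   72   48   47 1770] [346.   94.7]
pics/w1.png [ 342   21   47   45 1669] [365.3  42.8]
pics/w5.png [ 382  210   68   66 3504] [415.5 242.1]
pics/w5.png [ 414  125   68   75 3993] [447.8 161.5]
pics/w5.png [ 489   91   56   71 3108] [516.6 125.6]
pics/w4.png [ 366  155   74   75 4393] [402.6 191.9]
pics/w4.png [ 341   61   81   81 5138] [380.7 101.3]
pics/w4.png [ 388    0   75   62 3874] [425.7  28. ]
[[0.5783 0.0009]
 [0.6277 0.0015]] [[ 0.577   0.0062]
 [ 0.6257  0.009 ]
 [ 0.6622 -0.0241]] [[ 5.481e-01 -2.090e-02]
 [ 5.875e-01  8.100e-03]
 [ 6.338e-01 -2.000e-04]]
0.6958659395087939 -42.20329149672418 3.2905905290529374 36.354577465746395 -10.163214292204401
(array([ 0.60372932, -0.05884774]), np.float64(0.04940364359032641)) (array([ 0.604797  , -0.05235316]), np.float64(0.048780426402400455)) (array([ 0.60360917, -0.05203461]), np.float64(0.04927331935236349)) (array([ 0.60339776, -0.05476385]), np.float64(0.048921978700784366))
```

```bash
python3 -m creep '[[-1,2.4,1,0,0,0,0],[-1,2.4,1,0,0,0,0],[-1,0,0,0,0,0,0],[-1,0,0,0,0,0,0]]'; python3 - <<'E'
from station import *
import cv2
from h import *
c=camera_params("wrist");o=get_obs();p,d=read_camera("wrist");cv2.imwrite("pics/w6.png",p[...,::-1]);g=p.max(2)
m=cv2.morphologyEx(((g<120)*255).astype(np.uint8),cv2.MORPH_OPEN,np.ones((5,5)));k,l,s,ce=cv2.connectedComponentsWithStats(m)
B=[]
for i in range(1,k):
    if 2500<s[i,4]<6000 and s[i,0]>340 and s[i,0]<560: print(s[i],ce[i]);B.append((ce[i][0],wray(dict(c),dict(o,tool_rot=np.array([0,.98445,.1755,0])),*ce[i],.052)[:2]))
B=[b for _,b in sorted(B,key=lambda t:t[0])]
for a,b in zip(B,B[1:]):print(np.degrees(np.arctan2(*(b-a)[::-1])))
print(o["eef_pos"])
E
```

```text
t: 6.08
eef_pos: [0.5593, 0.0569, 0.0663]
tool_rot: [0.0, 0.984, 0.175, 0.001]
contact_force: [0.4, -0.6, 6.9]
gripper_width: -0.0
grasp_force: 3.9
[ 493   99   54   70 3025] [519.63404959 133.63801653]
[ 417  130   68   74 3882] [450.23467285 166.34930448]
[ 382  214   67   65 3447] [415.17029301 245.64955033]
1.1691393279074205
-44.59016593465641
[0.55933851 0.0568844  0.06625487]
```

The turn reads 44.9°, so I let the plunger rise.

```bash
python3 -m creep '[[-1,0,0,4,0,0,0],[-1,0,0,4,0,0,0],[-1,0,0,3,0,0,0],[-1,0,0,0,0,0,0]]'; python3 -m creep '[[-1,0,0,5,0,0,0],[-1,0,0,10,0,0,0],[-1,0,0,30,0,0,0],[-1,0,0,50,0,0,0],[-1,0,0,0,0,0,0]]'; python3 -m creep '[[-1,-35,-30,20,0,0,0],[-1,-35,-40,0,0,0,0],[-1,-10,-50,0,0,0,0],[-1,0,-60,0,0,0,0],[-1,0,-50,0,0,0,0]]';  python3 - <<'E'
from station import *
import cv2
from h import *
o=get_obs();print(o["eef_pos"])
p,_=read_camera("top");q,_=read_camera("scene");w,d=read_camera("wrist")
a=cv2.resize(p[145:260,270:370],(400,460),interpolation=2);b=cv2.resize(q[120:260,265:385],(394,460),interpolation=2)
cv2.imwrite("pics/end.png",np.hstack([a,b])[...,::-1]);
T=camera_params("top");dd=read_camera("top")[1];K,M=T["intrinsics"],T["cam_to_world"]
v,u=np.mgrid[200:245,270:325];z=dd[v,u];P=np.stack([(u-K[0,2])/K[0,0]*z,-(v-K[1,2])/K[1,1]*z,-z],-1)@M[:3,:3].T+M[:3,3]
s=(p[200:245,270:325].max(2)<90)&(P[...,2]>.055)&(P[...,2]<.12)&(np.hypot(P[...,0]-.555,P[...,1]-.059)<.02)
print("cup",P[s].mean(0),np.median(P[s][:,2]),s.sum())
# reference: initial
f=np.load("top.npz");z=f["d"][235:240,304:310];print("init z", np.median([M[2,3]+(M[2,:3]@[(uu-K[0,2])/K[0,0]*f["d"][vv,uu],-(vv-K[1,2])/K[1,1]*f["d"][vv,uu],-f["d"][vv,uu]]) for vv in range(235,240) for uu in range(304,310)]))
E
```

```text
t: 6.62
eef_pos: [0.5586, 0.0566, 0.0767]
tool_rot: [0.0, 0.984, 0.175, 0.001]
contact_force: [-0.7, -0.3, 4.7]
gripper_width: -0.001
grasp_force: 2.1
t: 7.25
eef_pos: [0.5604, 0.0574, 0.1753]
tool_rot: [0.0, 0.984, 0.175, 0.003]
contact_force: [1.0, 0.3, -0.2]
gripper_width: -0.002
grasp_force: 0.0
t: 7.88
eef_pos: [0.4768, -0.1754, 0.1908]
tool_rot: [-0.0, 0.985, 0.175, -0.001]
contact_force: [-0.0, 1.0, -0.1]
gripper_width: 0.003
grasp_force: 0.0
[ 0.47684167 -0.17538835  0.19077786]
cup [0.55515316 0.05931209 0.07955036] 0.07952274963058059 99
init z 0.07886581942640014
```

View pics/end.png

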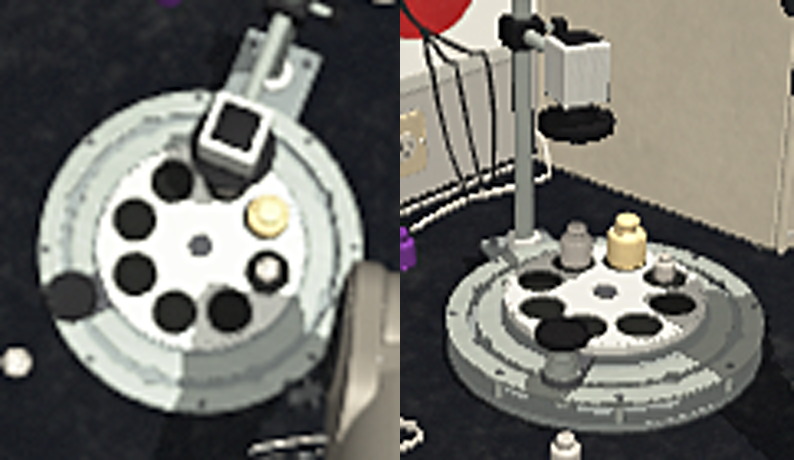

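The cup is fully up at the next hole (floor 79.5 mm) and the 200 g weight stands under the camera. I back off a little more and hand in.

```bash
python3 -m creep '[[-1,-35,-50,20,0,0,0],[-1,-30,-55,10,0,0,0],[-1,0,-40,0,0,0,0],[-1,0,0,0,0,0,0],[-1,0,0,0,0,0,0]]'; python3 -c "
from station import *
print(hand_in())"
```

```text
t: 8.7
eef_pos: [0.4151, -0.3139, 0.2201]
tool_rot: [-0.001, 0.984, 0.177, -0.0]
contact_force: [-0.4, 0.3, 0.2]
gripper_width: -0.0
grasp_force: 0.0
the job is handed in; nothing more can be done
None
```

I turned the table one hole in the negative direction, so the 200 g weight is under the camera, the plunger is fully up in the next hole, the arm is clear of the table, and the job is handed in at 8.7 s.

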